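# Slide the masala dabba home between mortar and crock

### The job

Push the round steel masala dabba along the sill, through the narrow gap between the wooden mortar and the white crock, until it rests against the low wooden rail beyond them. Only push it with the fingers: do not pick it up or tip it, keep it flat on the sill, and leave the bottle, the bowl and the pan where they stand. Finish with the dabba touching the rail and at rest.

Things in the scene. Friction and masses are not known exactly. Their poses are not given: they have to be found in the camera images.
- dabba: the closed round flat spice tin of plain steel with a darker steel lid rim, 100 mm in diameter, 47 mm tall (side wall upright to 45 mm), 0.3 to 0.65 kg, loose, slides on the sill without rolling. Too wide to grasp. Origin at the centre of its underside, z up. It starts to the right (-y side) of the gap, up to 45 mm off the gap's middle line.
- mortar: squat dark wooden mortar, upright round, 90 mm in diameter, 55 mm tall, fixed to the sill; the obstacle nearer the robot. Origin at the centre of its underside. Its x axis points at the crock's centre, its y axis along the passage towards the rail.
- crock: squat white ceramic crock with a flat terracotta-coloured lid, round, 80 mm in diameter, 55 mm tall, fixed to the sill; the obstacle farther from the robot. Origin at the centre of its underside, 193 mm from the mortar's centre, so the free gap between the two is 108 mm wide (4 mm to spare on each side of the dabba).
- rail: low wooden batten fixed to the sill to the left (+y side) of mortar and crock, 200 mm long, 20 mm thick, 30 mm tall; it is parallel to the line from mortar to crock, its middle level with the gap (within 3 mm), its centre line 172 to 200 mm beyond the mortar-crock line. Origin at the centre of its underside; x along its length (away from the robot), y across it, away from the gap. The dabba's centre is 60 mm from the rail's centre line when they touch.
- bottle: loose yellow plastic bottle with a white twist cap, 64 mm in diameter, 170 mm tall, beyond the crock; bystander. Origin at the centre of its underside.
- bowl: loose glass bowl, 110 mm in diameter, 50 mm tall, left of the rail; bystander. Origin at the centre of its underside.
- pan: loose small aluminium pan, 130 mm in diameter, 45 mm tall, with a black handle that points to its own -y, 170 mm from its centre; right of the dabba; bystander. Origin at the centre of its underside.
Not all that is in view belongs to the job. Leave any purple or turquoise look-alike of the dabba alone.

How it is judged:
On the way:
1. the dabba is in the gap, between the mortar and the crock (x of dabba in the frame of mortar between 0.084 and 0.114 m and y of dabba in the frame of mortar between -0.03 and 0.03 m), for 0.04 s.
At the end, for the whole second after the job is handed in: The dabba lies flat and at rest on the sill beyond the gap, against the rail (no more than 6 mm short of touching it, its centre within 90 mm of the rail's middle along the rail); bottle, bowl and pan are within 15 mm of where they stood (y of dabba in the frame of rail between -0.066 and -0.05 m and x of dabba in the frame of rail between -0.09 and 0.09 m and height (world z) of dabba below 0.004 m and angle between dabba's own z axis and vertical below 0.05 rad and linear speed of dabba below 0.01 m/s and distance of each of bottle, bowl, pan from where it was at the start of the episode below 0.015 m).
It fails at once if the dabba is lifted (8 mm) or tipped (about 9 degrees) (height (world z) of dabba above 0.008 m or angle between dabba's own z axis and vertical above 0.15 rad).
It fails at once if the bottle, bowl or pan is moved by 15 mm or tipped (distance of any of bottle, bowl, pan from where it was at the start of the episode above 0.015 m or angle between any of bottle, bowl, pan's own z axis and vertical above 0.25 rad).
It also fails if it takes over 45 s, if anything falls off the work surface, if the arm or the gripper's body presses on something with over 40 N, if the wrist force passes 120 N, or if a joint passes its speed limit or range.

### The arm

A 7-joint arm with a two-finger parallel gripper is mounted at the origin on the work surface. World frame = base frame: x ahead of the robot, y to its left, z up, the work surface at z = 0. Lengths are in m, angles in rad, forces in N, time in s.
With the tool pointing down it reaches from about 0.4 to 0.9 m from the base axis. Payload 5.5 kg.
Tool frame: the origin (TCP) lies midway between the tips of the shut fingers; the grasp point (between the pads) lies 19 mm behind it; z points along the fingers, y is the direction in which the jaws open and shut (so a half turn about z gives the same grasp; the last joint's range is limited). The gripper opens to 85 mm and grips with 20 to 120 N. Pads are 22 mm wide; open, the fingers measure 114 mm over their backs; the gripper's body (76 mm by 85 mm) begins 54 mm behind the grasp point. The pads swing forward as they close: fully open they stand 13 mm farther back than shut.
Start: joints at [-0.905, 0.501, -0.427, 1.55, 0.221, 1.138, -0.21], TCP at [0.255, 0.598, 0.193] pointing down, gripper open.
Joint ranges: [-2.88, 2.88], [-0.31, 2.03], [-1.54, 1.56], [0.2, 2.42], [-1.41, 4.55], [0.19, 2.02], [-2.57, 2.57]. Speed limits (rad/s): [2.57, 2.57, 3.14, 3.14, 3.14, 3.14, 3.14].

### API

Orientations are given as [roll, pitch, yaw] about the fixed x, y, z axes, in that order (R = Rz(yaw) Ry(pitch) Rx(roll)).
In Python, from cell import robot gives the robot as it stands.
- The arm moves only by the tool drive_tool, never from a script. Its argument "deltas" is a list of rows, each a list of 5 numbers: the shift along the tool's x, y, z in mm, then the turn about the tool's z in rad, then the finger opening in mm, from 0 to 85.4. In form: [[tx, ty, tz, twist, grip], ...]. A call has 1 to 8 rows; each row shifts and turns the pose as measured when the row begins, along the tool's axes as they then stand; what a row does not reach is not made up. A row lasts 1/10 s, in which the tool goes at most 50 mm and 8.59 degrees, less where a joint would pass 70% of its speed; a pose out of reach is approached as far as the arm can. A call is refused whole if a number of a shift passes 50 or a number of a turn 0.15, either way. A call with a gripper value outside its range is refused whole. The fingers move at their own pace and stop on an object; "squeeze" is the grip in N (left out, the last holds). Time passes only in rows, so rows that do not move let the fingers close. It gives the time, the measured TCP pose, the force and the opening at its end, in the units of the state.
- robot.sense(): the state, without advancing time (a new reading comes with each control period).
- robot.read_camera(name): name is "side" or "top"; returns a dict with "color" (384x512x3 uint8, red, green, blue), "z_map" (384x512 float32, m along the optical axis (not along the pixel's ray), 0 where there is no reading), "camera_matrix" (3x3 intrinsics, pixels), "k1" (the pictures are not rectified: a ray, as slopes to the right and down, at radius r is drawn at 1 + k1 r^2 times it, then the intrinsics apply), "R" (3x3) and "t" (3): a world point X has camera coordinates R X + t. Camera axes: x right, y down, z forward; pixel columns grow to the right and rows downward; lengths in m; the calibration is good to about 2 mm. A picture is of the moment at which its call begins.
- robot.sign_off(): hands the job in, once; it reports no verdict.
Trained networks look in a picture, given as the dict that the camera call returned (one of the last four; its "shot" number tells which), for a name from the list of things; names that differ only in an ending like _2 or _b are one class to them, and where a whole thing is asked for, a point or a joint stands for the part that bears it (a point fixed in the world has none). Each returns a list of dicts, best first, with "score" (0 to 1); they miss things now and then, are a little off and sometimes report something else, mostly with a low value. They report only what shows in the picture. A call takes as long as a camera call. They do not tell look-alikes from the thing itself.
- robot.find_in(label, picture): "xy" ([column, row] in pixels, amid what is visible of it).
The state is a dict: "clock": time; "q": joint angles; "joint_vel": joint speeds; "joint_efforts": joint torques, N m; "tool_pos": TCP position; "eef_rot": TCP orientation; "force": force on the tool from outside, world axes, zero at the start; "torque": the same for the moment, N m; "gripper_width": finger opening in m.
Only numpy, scipy, OpenCV 4.12 (cv2) and the standard library are available. Lean on these libraries where they do the work, as an engineer would, in place of code of your own. Each camera call takes 0.05 s, during which the arm holds its last target.

## Working session

There is one attempt and no reset: what is moved stays moved. The work goes in short steps, Python scripts to look and compute and a tool call to move; the robot and the scene stay as the last step left them, time stands still between calls to the robot, and variables do not carry over. Pictures are saved under pics/ and viewed, and the job is handed in when it is done.

Besides the shell and the picture viewer there is one more tool, called after "Emit:" as name(argument=value, ...) on one line, values as JSON. drive_tool: Moves the arm, as the interface text tells. Its arguments: {"type":"object","properties":{"deltas":{"type":"array"},"squeeze":{"type":"number"}},"required":["deltas"]}

```bash
mkdir -p pics; ls; cat > h.py <<'E'
import numpy as np, cv2
from cell import robot
def px2w(pic,u,v,z=None):
    K=pic["camera_matrix"];R=np.array(pic["R"]);t=np.array(pic["t"])
    xd=(u-K[0][2])/K[0][0];yd=(v-K[1][2])/K[1][1]
    rd=np.hypot(xd,yd);r=rd
    for _ in range(30): r=rd/(1+pic["k1"]*r*r)
    s=r/rd if rd>0 else 1
    d=np.array([xd*s,yd*s,1.])
    o=-R.T@t;w=R.T@d
    if z is None:
        zz=pic["z_map"][int(round(v)),int(round(u))]; return o+w*zz
    return o+w*(z-o[2])/w[2]
def w2px(pic,X):
    K=pic["camera_matrix"];c=np.array(pic["R"])@np.array(X)+np.array(pic["t"])
    x,y=c[0]/c[2],c[1]/c[2];s=1+pic["k1"]*(x*x+y*y)
    return K[0][0]*x*s+K[0][2],K[1][1]*y*s+K[1][2]
def save(pic,n): cv2.imwrite("pics/"+n,pic["color"][:,:,::-1])
E
python3 - <<'E'
from h import *
for n in("top","side"):
    p=robot.read_camera(n);save(p,n+"0.png")
    for l in["dabba","mortar","crock","rail","bottle","bowl","pan"]:
        for d in robot.find_in(l,p)[:3]:
            u,v=d["xy"];print(n,l,round(d["score"],2),np.round(d["xy"]),np.round(px2w(p,u,v),3))
    print(np.round(-np.array(p["R"]).T@p["t"],3))
s=robot.sense();print({k:np.round(v,3) for k,v in s.items()})
E
```

```text
pics
top dabba 0.78 [272. 200.] [ 0.6  -0.07  0.05]
top dabba 0.62 [316. 215.] [ 0.544 -0.225  0.049]
top dabba 0.59 [312. 171.] [ 0.706 -0.219  0.043]
top mortar 0.82 [250. 247.] [0.436 0.013 0.027]
top crock 0.54 [272. 197.] [ 0.613 -0.068  0.049]
top rail 0.94 [193. 232.] [0.494 0.219 0.02 ]
top rail 0.22 [233. 198.] [0.612 0.071 0.053]
top bottle 0.73 [278. 149.] [ 0.773 -0.09   0.11 ]
top bowl 0.69 [136. 239.] [0.469 0.434 0.007]
top bowl 0.37 [271. 198.] [ 0.607 -0.064  0.052]
top pan 0.67 [392. 222.] [ 0.519 -0.513  0.003]
[ 0.402 -0.039  1.381]
side dabba 0.91 [303. 226.] [ 0.729 -0.227  0.047]
side dabba 0.9 [233. 251.] [ 0.542 -0.246  0.048]
side dabba 0.87 [238. 197.] [ 0.604 -0.08   0.049]
side mortar 0.75 [170. 187.] [0.438 0.037 0.03 ]
side crock 0.83 [231. 164.] [0.622 0.051 0.054]
side rail 0.85 [171. 148.] [0.47  0.215 0.026]
side bottle 0.57 [305. 180.] [ 0.779 -0.112  0.091]
side bowl 0.79 [161. 112.] [0.471 0.452 0.015]
side pan 0.73 [257. 356.] [ 0.525 -0.479  0.005]
side pan 0.32 [230. 166.] [0.617 0.05  0.049]
[ 0.413 -0.796  0.791]
{'clock': np.float64(0.8), 'q': array([-0.905,  0.501, -0.427,  1.55 ,  0.221,  1.138, -0.21 ]), 'joint_vel': array([ 0.001,  0.001,  0.001, -0.   ,  0.   , -0.001, -0.   ]), 'joint_efforts': array([-0.0000e+00, -5.6931e+01, -5.8100e+00, -2.8132e+01,  1.3000e-02,
        1.0000e-03, -0.0000e+00]), 'tool_pos': array([0.255, 0.598, 0.193]), 'eef_rot': array([ 3.142, -0.   ,  2.739]), 'force': array([ 0.253, -0.396, -0.18 ]), 'torque': array([ 0.007,  0.013, -0.014]), 'gripper_width': np.float64(0.085)}
```

```bash
python3 - <<'E'
import cv2
a=cv2.imread("pics/top0.png");cv2.imwrite("pics/top0c.png",cv2.resize(a[110:310,120:420],None,fx=2.6,fy=2.6,interpolation=cv2.INTER_CUBIC))
b=cv2.imread("pics/side0.png");cv2.imwrite("pics/side0c.png",cv2.resize(b[80:384,100:400],None,fx=1.9,fy=1.9,interpolation=cv2.INTER_CUBIC))
E
```

```text
(no output)
```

View pics/top0c.png

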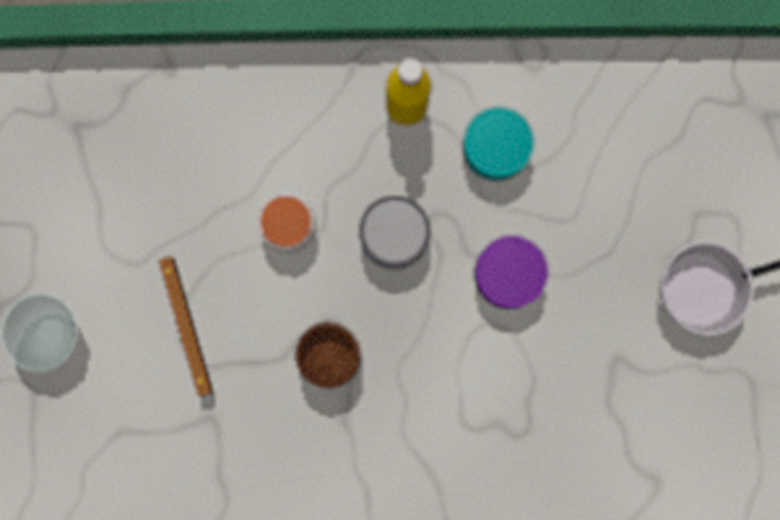

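View pics/side0c.png

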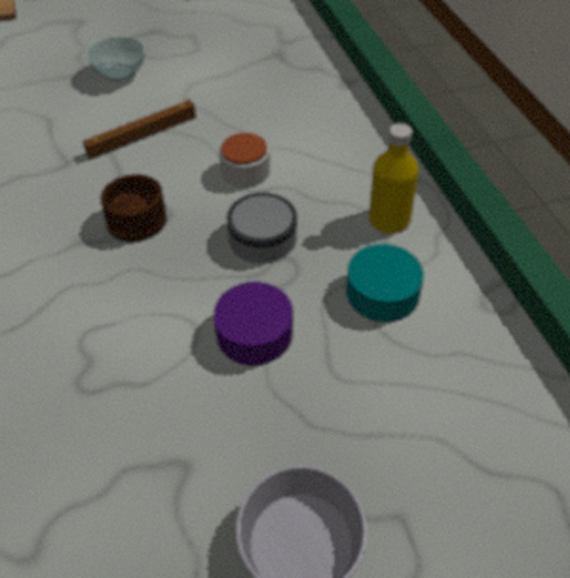

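The candidates in the top image are plain steel at (272,200), purple at (316,215) and turquoise at (312,171). The steel tin with the darker rim, right of the gap, is the dabba, and the crops above confirm it. The mortar is at (247,247), the crock at (230,195) and the rail at (191,236). Next I'll fit the geometry precisely.

```bash
cat > m.py <<'E'
from h import *
from scipy.optimize import least_squares
def cloud(p):
    K=np.array(p["camera_matrix"]);v,u=np.mgrid[0:384,0:512];z=p["z_map"]
    pts=np.stack([u,v],-1).reshape(-1,1,2).astype(float)
    n=np.stack([(pts[:,0,0]-K[0,2])/K[0,0],(pts[:,0,1]-K[1,2])/K[1,1]],-1)
    rd=np.hypot(*n.T);r=rd.copy()
    for _ in range(30): r=rd/(1+p["k1"]*r*r)
    s=np.where(rd>0,r/np.maximum(rd,1e-9),1)
    c=np.column_stack([n*s[:,None],np.ones(len(n))])*z.reshape(-1,1)
    return ((c-np.array(p["t"]))@np.array(p["R"])).reshape(384,512,3)
def colorcircle(p,mask,z,rad):
    # mask outline -> world plane z -> fit circle of known radius
    m=cv2.morphologyEx(mask.astype(np.uint8),cv2.MORPH_CLOSE,np.ones((5,5)))
    cs,_=cv2.findContours(m,cv2.RETR_EXTERNAL,cv2.CHAIN_APPROX_NONE)
    c=max(cs,key=cv2.contourArea)[:,0,:].astype(float)
    P=np.array([px2w(p,a,b,z)[:2] for a,b in c])
    f=least_squares(lambda q:np.hypot(P[:,0]-q[0],P[:,1]-q[1])-q[2],[*P.mean(0),rad],loss="soft_l1",f_scale=.002)
    return f.x
E
python3 - <<'E'
from m import *
for n in("top","side"):
    p=robot.read_camera(n);C=cloud(p);H=C[...,2]
    print(n,"floor z",np.round(np.median(H[(abs(C[...,0]-.5)<.05)&(abs(C[...,1]+.1)<.03)]),4))
    for name,c,h,r in[("dabba",(.607,-.07),.047,.05),("mortar",(.436,.02),.055,.045),("crock",(.615,.08),.055,.04),("bottle",(.77,-.09),.17,.032),("purple",(.544,-.225),.05,.05),("turq",(.71,-.22),.05,.05)]:
        near=np.hypot(C[...,0]-c[0],C[...,1]-c[1])<r+.04
        m=near&(H>h-.012)&(H<h+.012)
        if m.sum()<10: print(name,m.sum());continue
        P=C[m]
        (ex,ey),er=cv2.minEnclosingCircle(P[:,:2].astype(np.float32))
        mk=np.zeros(m.shape,bool);mk|=m
        f=colorcircle(p,mk,h,r)
        print(name,m.sum(),"mean",np.round(P.mean(0),4),"enc",np.round([ex,ey,er],4),"fit",np.round(f,4))
    m=(np.hypot(C[...,0]-.49,C[...,1]-.22)<.16)&(H>.018)&(H<.042)&(C[...,1]>.14)&(C[...,1]<.3)
    P=C[m][:,:2].astype(np.float32);print("rail",m.sum(),np.median(C[m][:,2]),cv2.minAreaRect(P),P.mean(0))
    hsv=cv2.cvtColor(p["color"],cv2.COLOR_RGB2HSV)
    m=(hsv[...,0]<18)&(hsv[...,1]>130)&(np.hypot(C[...,0]-.62,C[...,1]-.07)<.08)
    print("crocklid col",m.sum(),np.round(colorcircle(p,m,.055,.04),4))
    m=(hsv[...,1]>110)&(np.hypot(C[...,0]-.43,C[...,1]-.02)<.08)
    print("mortar col",m.sum(),np.round(colorcircle(p,m,.055,.045),4))
    m=(hsv[...,0]<25)&(hsv[...,1]>120)&(np.hypot(C[...,0]-.49,C[...,1]-.22)<.14)&(C[...,1]>.14)&(C[...,1]<.3)
    v,u=np.nonzero(m);P=np.array([px2w(p,a,b,.03)[:2] for a,b in zip(u,v)],np.float32);print("rail col",cv2.minAreaRect(P),P.mean(0))
E
```

```text
top floor z 0.0004
dabba 610 mean [ 0.6078 -0.0677  0.047 ] enc [ 0.6091 -0.0674  0.0505] fit [ 0.608  -0.0676  0.0488]
mortar 185 mean [0.4389 0.0261 0.0554] enc [0.4394 0.0264 0.0451] fit [0.4392 0.0261 0.043 ]
crock 365 mean [0.6228 0.0822 0.0528] enc [0.6243 0.0827 0.0403] fit [0.6225 0.0819 0.0377]
bottle 67 mean [ 0.7983 -0.0893  0.1696] enc [ 0.8001 -0.0894  0.015 ] fit [ 0.798  -0.0894  0.0144]
purple 597 mean [ 0.5501 -0.2267  0.0471] enc [ 0.5504 -0.2267  0.0502] fit [ 0.5499 -0.2262  0.0479]
turq 567 mean [ 0.7333 -0.2156  0.0472] enc [ 0.7339 -0.2182  0.0511] fit [ 0.733  -0.2153  0.0481]
rail 332 0.029926331190146795 ((0.48263639211654663, 0.22762265801429749), (0.20116697251796722, 0.020975088700652122), 16.687211990356445) [0.4812105 0.2264148]
crocklid col 260 [0.6221 0.0834 0.0313]
mortar col 508 [0.438  0.0267 0.0398]
rail col ((0.48158660531044006, 0.22563834488391876), (0.19388267397880554, 0.018041294068098068), 16.863447189331055) [0.4802848  0.22515592]
side floor z 0.0013
dabba 867 mean [ 0.6054 -0.0715  0.0469] enc [ 0.6071 -0.0661  0.0522] fit [ 0.6057 -0.07
[... 182 characters left out ...]
0.0757 0.04  ]
bottle 108 mean [ 0.7958 -0.0908  0.1681] enc [ 0.7969 -0.0874  0.0155] fit [ 0.7948 -0.0928  0.0182]
purple 1191 mean [ 0.5477 -0.2307  0.0474] enc [ 0.5491 -0.2266  0.0516] fit [ 0.5476 -0.2311  0.0506]
turq 1043 mean [ 0.7304 -0.2191  0.0474] enc [ 0.7323 -0.2149  0.0519] fit [ 0.7298 -0.22    0.051 ]
rail 431 0.029372415182745148 ((0.4800359010696411, 0.2271185964345932), (0.20199958980083466, 0.02627316117286682), 17.302839279174805) [0.47621197 0.22249107]
crocklid col 270 [0.6199 0.0812 0.0326]
mortar col 830 [0.4358 0.0033 0.0576]
rail col ((0.48081278800964355, 0.2144734114408493), (0.19973711669445038, 0.043685659766197205), 17.11264419555664) [0.47670054 0.21303055]
```

Emit:
drive_tool(deltas=[[0,0,0,0.142,50],[0,0,0,0.142,50],[0,0,0,0.142,50],[0,0,0,0,50]], squeeze=40)

```text
clock: 1.3
tool_pos: [0.2548, 0.5979, 0.1931]
eef_rot: [-3.141, -0.0, 2.298]
force: [-0.5, 0.2, 0.3]
gripper_width: 0.0498
```

Emit:
drive_tool(deltas=[[-45,-10,0,0,50],[-45,-10,0,0,50],[-45,-10,0,0,50],[-45,-10,0,0,50],[-45,-10,0,0,50],[-45,-10,0,0,50],[-45,-10,0,0,50],[-45,-10,0,0,50]])

```text
clock: 2.1
tool_pos: [0.4398, 0.2775, 0.1919]
eef_rot: [3.138, -0.005, 2.35]
force: [0.3, 0.3, -0.7]
gripper_width: 0.0498
```

Emit:
drive_tool(deltas=[[-45,-10,0,0,50],[-45,-10,0,0,50],[-45,-10,0,0,50],[-45,-10,0,0,50],[-45,-10,0,0,50],[0,0,0,0,50]])

```text
clock: 2.7
tool_pos: [0.5719, 0.0662, 0.1925]
eef_rot: [3.136, 0.002, 2.367]
force: [-0.2, -0.4, 0.2]
gripper_width: 0.0499
```

Emit:
drive_tool(deltas=[[-40,-15,0,0.03,50],[-40,-15,0,0.03,50],[-40,-15,0,0,50],[-40,-15,0,0,50],[-38,-15,0,0,50],[0,0,0,0,50]])

```text
clock: 3.3
tool_pos: [0.6564, -0.1312, 0.1916]
eef_rot: [3.135, 0.001, 2.332]
force: [-0.1, -0.9, -0.2]
gripper_width: 0.0497
```

Emit:
drive_tool(deltas=[[0,5,25,0.02,50],[0,4,40,0,50],[0,0,40,0,50],[0,0,30,0,50],[0,0,20,0,50],[0,0,0,0,50]])

```text
clock: 3.9
tool_pos: [0.6662, -0.1216, 0.033]
eef_rot: [3.131, 0.002, 2.331]
force: [-1.0, -0.0, -0.7]
gripper_width: 0.0503
```

```bash
python3 - <<'E'
from m import *
p=robot.read_camera("side");save(p,"s1.png")
cv2.imwrite("pics/s1c.png",cv2.resize(p["color"][100:330,130:400,::-1],None,fx=2.5,fy=2.5,interpolation=cv2.INTER_CUBIC))
s=robot.sense();print(np.round(s["tool_pos"],4),np.round(s["eef_rot"],4))
E
```

```text
[ 0.6674 -0.1216  0.0346] [3.1293 0.0036 2.3306]
```

View pics/s1c.png

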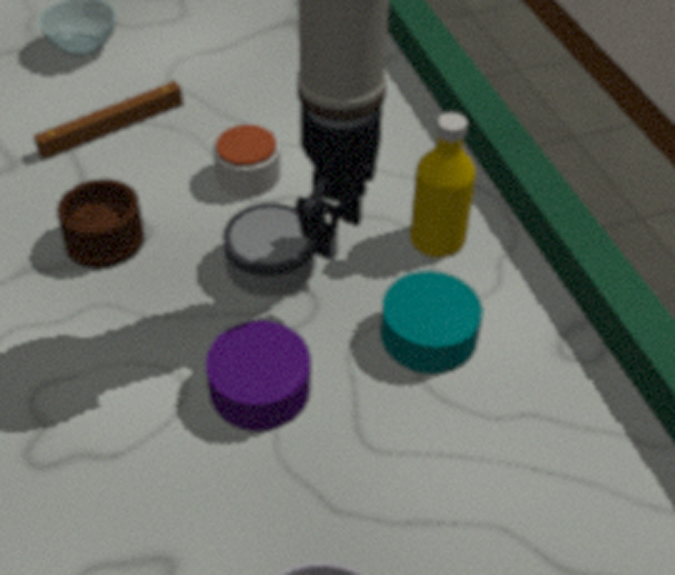

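Emit:
drive_tool(deltas=[[0,-3,12,0.01,50],[0,-3,10,0.01,50],[0,0,0,0,50]])

```text
clock: 4.25
tool_pos: [0.666, -0.1254, 0.015]
eef_rot: [3.125, 0.008, 2.312]
force: [-0.4, -0.3, 0.2]
gripper_width: 0.0501
```

Emit:
drive_tool(deltas=[[0,-2,4,0,50],[8,-2,1,0,50],[8,0,0,0,50],[8,0,0,0,50],[8,0,0,0,50],[8,0,0,0,50],[8,0,0,0,50],[0,0,0,0,50]])

```text
clock: 5.05
tool_pos: [0.629, -0.0889, 0.012]
eef_rot: [3.122, 0.01, 2.314]
force: [-0.2, 0.5, 0.1]
gripper_width: 0.0502
```

```bash
cat > look.py <<'E'
from m import *
import sys
mo=np.array([.439,.0263]);X=np.array([.9565,.2918]);Y=np.array([-.2918,.9565])
def look(c,tag):
    p=robot.read_camera("top");C=cloud(p);H=C[...,2]
    near=np.hypot(C[...,0]-c[0],C[...,1]-c[1])<.075
    hsv=cv2.cvtColor(p["color"],cv2.COLOR_RGB2HSV)
    m=near&(H>.041)&(H<.051)&(hsv[...,1]<110)
    mm=m.astype(np.uint8);n,l,st,_=cv2.connectedComponentsWithStats(mm);k=1+np.argmax(st[1:,4]);m=l==k
    P=C[m][:,:2]
    # silhouette boundary fit with fixed radius via max inclusion
    hull=cv2.convexHull(P.astype(np.float32))[:,0]
    f=least_squares(lambda q:np.hypot(P[:,0]-q[0],P[:,1]-q[1]).clip(.0495)-.0495+0*q[0],P.mean(0)) 
    e=cv2.minEnclosingCircle(P.astype(np.float32))
    for nm,q in(("fit",f.x),("enc",np.array(e[0]))):
        d=q-mo;print(nm,np.round(q,4),"mortar frame",np.round([d@X,d@Y],4))
    print("n",m.sum(),"r",round(e[1],4),"z",np.round(np.median(C[m][:,2]),4))
    s=robot.sense();tp=np.array(s["tool_pos"]);yaw=s["eef_rot"][2];d=np.array(e[0])-tp[:2];tx=np.array([np.cos(yaw),np.sin(yaw)]);ty=np.array([np.sin(yaw),-np.cos(yaw)])
    print("tcp",np.round(tp,4),"rpy",np.round(s["eef_rot"],3),"mf",np.round([(tp[:2]-mo)@X,(tp[:2]-mo)@Y],4),"dabba in tool",np.round([d@tx,d@ty],4),"t",s["clock"])
    print("passage dir yaw",round(np.arctan2(Y[1],Y[0]),3))
    cv2.imwrite("pics/"+tag,cv2.resize(p["color"][110:310,120:420,::-1],None,fx=2.6,fy=2.6,interpolation=cv2.INTER_CUBIC))
look([float(sys.argv[1]),float(sys.argv[2])],sys.argv[3])
E
python3 look.py .595 -.055 t1.png
```

```text
fit [ 0.612  -0.0321] mortar frame [ 0.1485 -0.1063]
enc [ 0.6097 -0.0401] mortar frame [ 0.1439 -0.1133]
n 109 r 0.0401 z 0.0469
tcp [ 0.6295 -0.0895  0.0121] rpy [3.122 0.011 2.313] mf [ 0.1485 -0.1663] dabba in tool [0.0498 0.0188] t 5.1
passage dir yaw 1.867
```

View pics/t1.png

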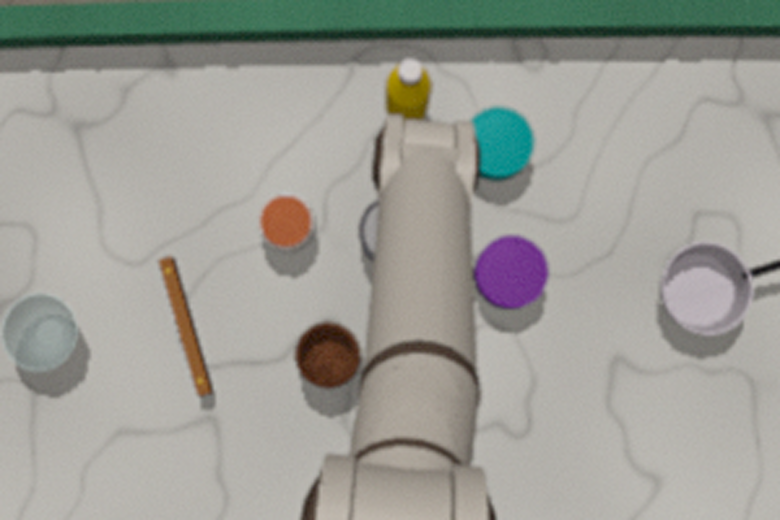

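```bash
sed -i 's/read_camera("top")/read_camera("side")/; s/p\["color"\]\[110:310,120:420,::-1\],None,fx=2.6,fy=2.6/p["color"][100:330,130:400,::-1],None,fx=2.5,fy=2.5/' look.py
python3 look.py .608 -.067 s2.png
```

```text
fit [ 0.606  -0.0668] mortar frame [ 0.1326 -0.1377]
enc [ 0.6059 -0.0661] mortar frame [ 0.1327 -0.1371]
n 465 r 0.0506 z 0.0474
tcp [ 0.63   -0.0903  0.0122] rpy [3.122 0.012 2.313] mf [ 0.1487 -0.1672] dabba in tool [ 0.0341 -0.0014] t 5.15
passage dir yaw 1.867
```

View pics/s2.png

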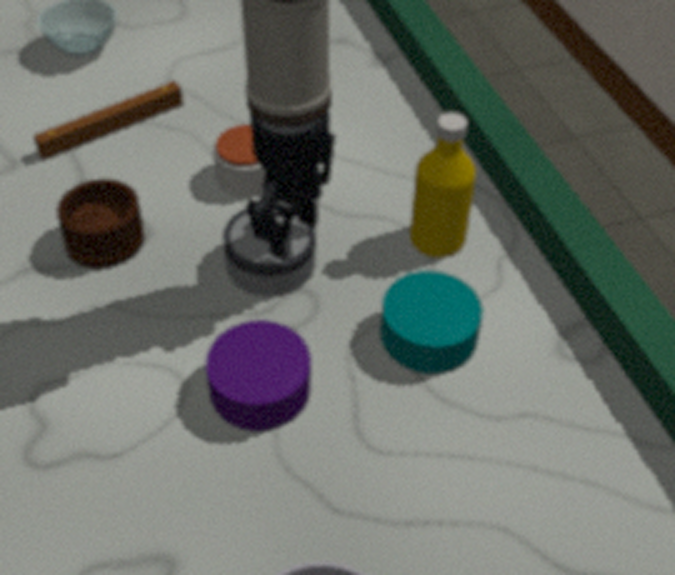

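```bash
python3 - <<'E'
from m import *
p=robot.read_camera("side");C=cloud(p);s=robot.sense();tp=s["tool_pos"]
print(np.round(tp,4), np.round(w2px(p,tp),1), np.round(w2px(p,[tp[0],tp[1],.05]),1))
g=cv2.cvtColor(p["color"],cv2.COLOR_RGB2GRAY)
for v in range(165,215,4):
    print(v,[(u,*np.round(C[v,u]*1000).astype(int).tolist(),int(g[v,u])) for u in range(226,262,5)])
cv2.imwrite("pics/s2z.png",cv2.resize(p["color"][150:225,205:285,::-1],None,fx=8,fy=8,interpolation=cv2.INTER_CUBIC))
E
```

```text
[ 0.6302 -0.0908  0.0122] [248.9 207.1] [248.8 197.4]
165 [(226, 607, 55, 51, 60), (231, 621, 52, 50, 78), (236, 594, -108, 187, 7), (241, 602, -123, 196, 12), (246, 614, -124, 194, 10), (251, 625, -129, 196, 23), (256, 639, -124, 188, 23), (261, 673, -64, 130, 30)]
169 [(226, 604, 47, 43, 80), (231, 619, 47, 39, 75), (236, 594, -107, 173, 28), (241, 602, -122, 183, 8), (246, 613, -126, 183, 6), (251, 626, -125, 179, 4), (256, 648, -98, 151, 13), (261, 672, -67, 119, 49)]
173 [(226, 605, 52, 23, 79), (231, 619, 47, 24, 76), (236, 592, -111, 164, 23), (241, 602, -123, 171, 14), (246, 617, -113, 159, 5), (251, 630, -114, 156, 12), (256, 650, -92, 132, 11), (261, 672, -67, 105, 123)]
177 [(226, 604, 50, 10, 82), (231, 618, 47, 8, 79), (236, 590, -120, 159, 42), (241, 601, -125, 160, 12), (246, 617, -113, 146, 9), (251, 635, -96, 127, 13), (256, 653, -82, 109, 2), (261, 704, 23, 4, 153)]
181 [(226, 601, 43, 0, 144), (231, 575, -127, 157, 33), (236, 587, -130, 156, 47), (241, 608, -98, 122, 49), (246, 617, -113, 132, 27), (251, 644, -69, 86, 0), (256, 654, -81, 94, 61), (261, 700, 10, 1, 
[... 992 characters left out ...]
33, -103, 47, 54), (256, 653, -85, 23, 121), (261, 673, -68, 0, 145)]
205 [(226, 567, -93, 43, 18), (231, 579, -100, 46, 42), (236, 591, -105, 47, 47), (241, 604, -107, 45, 59), (246, 616, -113, 47, 49), (251, 630, -110, 40, 40), (256, 655, -79, 1, 124), (261, 668, -83, 0, 100)]
209 [(226, 566, -91, 26, 55), (231, 577, -105, 36, 34), (236, 589, -108, 36, 29), (241, 601, -115, 38, 29), (246, 615, -114, 33, 45), (251, 631, -109, 23, 59), (256, 650, -93, 1, 141), (261, 663, -96, 0, 87)]
213 [(226, 566, -91, 10, 52), (231, 576, -104, 20, 54), (236, 588, -113, 26, 54), (241, 601, -114, 23, 50), (246, 615, -113, 17, 57), (251, 630, -110, 9, 91), (256, 645, -107, 0, 146), (261, 659, -110, -1, 147)]
```

View pics/s2z.png

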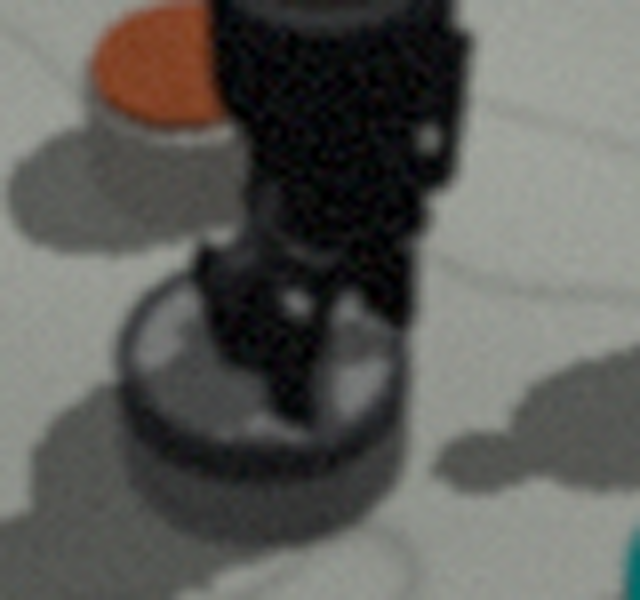

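The dabba hasn't moved. The fingers are hovering over its lid with tips at z of about 0.06, although the TCP reads 0.012. I'll back off horizontally and check the real tip height against the camera before going lower.

Emit:
drive_tool(deltas=[[-5,0,-5,0,50],[-20,0,0,0,50],[-20,0,0,0,50],[-10,0,0,0,50],[0,0,0,0,50]])

```text
clock: 5.7
tool_pos: [0.6704, -0.1358, 0.0195]
eef_rot: [3.121, 0.015, 2.31]
force: [-0.5, -0.4, -0.5]
gripper_width: 0.05
```

```bash
cat > tip.py <<'E'
from m import *
import sys
p=robot.read_camera("side");C=cloud(p);s=robot.sense();tp=np.array(s["tool_pos"]);yaw=s["eef_rot"][2]
x=np.array([np.cos(yaw),np.sin(yaw)]);y=np.array([np.sin(yaw),-np.cos(yaw)])
d=C[...,:2]-tp[:2];a=d@x;b=d@y;g=cv2.cvtColor(p["color"],cv2.COLOR_RGB2GRAY)
m=(abs(a)<.03)&(abs(b)<.06)&(C[...,2]>.008)&(C[...,2]<.16)
print(s["clock"],np.round(tp,4),np.round(s["eef_rot"],3),np.round(s["q"],3),"force",np.round(s["force"],1))
for lo in np.arange(0,.16,.01):
    k=m&(C[...,2]>=lo)&(C[...,2]<lo+.01)
    if k.sum(): print(round(lo,2),k.sum(),"b",np.round([b[k].min(),b[k].max()],3),"a",np.round([a[k].min(),a[k].max()],3),"gray",int(np.median(g[k])))
c=p["color"].copy()
u,v=w2px(p,tp);print("tcp px",u,v)
u0=int(min(max(u-45,0),420));v0=int(min(max(v-55,0),300))
cv2.circle(c,(int(round(u)),int(round(v))),1,(255,0,0),-1)
cv2.imwrite("pics/"+sys.argv[1],cv2.resize(c[v0:v0+75,u0:u0+90,::-1],None,fx=8,fy=8,interpolation=cv2.INTER_CUBIC))
E
python3 tip.py s3.png
```

```text
5.75 [ 0.6698 -0.1352  0.0193] [3.122 0.014 2.311] [ 1.71e-01  6.99e-01 -1.00e-02  1.61e+00 -1.00e-03  8.09e-01  9.04e-01] force [-0.4  0.1  0.3]
0.06 23 b [-0.038  0.026] a [-0.011  0.008] gray 58
0.07 41 b [-0.04   0.028] a [-0.011  0.008] gray 31
0.08 41 b [-0.041  0.027] a [-0.01   0.007] gray 20
0.09 24 b [-0.04  0.03] a [-0.011  0.004] gray 36
0.1 35 b [-0.057  0.033] a [-0.012  0.011] gray 21
0.11 63 b [-0.059  0.057] a [-0.012  0.013] gray 19
0.12 48 b [-0.06   0.055] a [-0.016  0.009] gray 37
0.13 60 b [-0.057  0.06 ] a [-0.016  0.009] gray 20
0.14 38 b [-0.06   0.024] a [-0.016  0.003] gray 18
0.15 49 b [-0.059  0.016] a [-0.018 -0.002] gray 12
tcp px 268.0780874865962 213.4893451545018
```

View pics/s3.png

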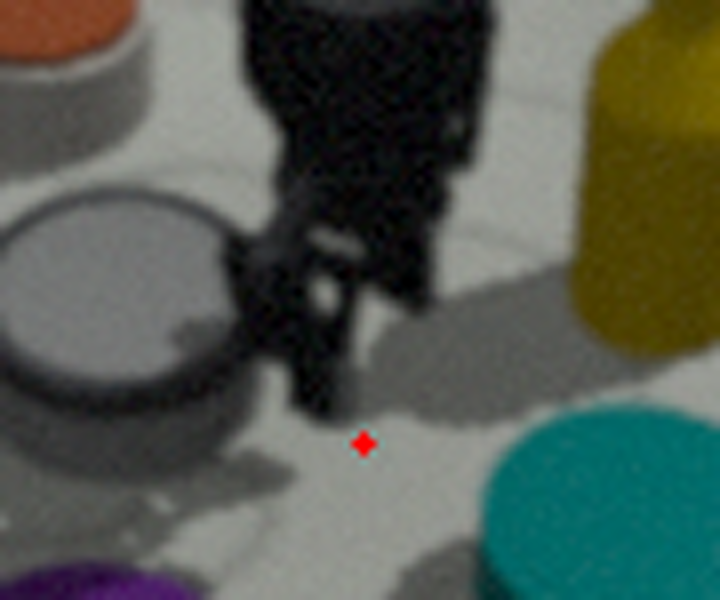

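Emit:
drive_tool(deltas=[[0,0,8,0,50],[0,0,8,0,50],[0,0,8,0,50],[0,0,0,0,50]])

```text
clock: 6.15
tool_pos: [0.6681, -0.132, -0.0076]
eef_rot: [3.123, 0.01, 2.313]
force: [-0.2, -0.4, -0.3]
gripper_width: 0.0499
```

```bash
python3 tip.py s4.png
```

```text
6.2 [ 0.6685 -0.132  -0.0071] [3.122 0.011 2.313] [ 1.690e-01  7.340e-01 -1.200e-02  1.618e+00 -1.000e-03  7.690e-01
  9.030e-01] force [ 0.2 -0.6 -0.8]
0.03 10 b [-0.034  0.033] a [-0.008  0.007] gray 53
0.04 34 b [-0.041  0.029] a [-0.01   0.009] gray 33
0.05 41 b [-0.042  0.032] a [-0.01   0.007] gray 25
0.06 33 b [-0.041  0.029] a [-0.01   0.006] gray 36
0.07 21 b [-0.039  0.03 ] a [-0.012  0.005] gray 23
0.08 57 b [-0.06   0.057] a [-0.012  0.013] gray 23
0.09 49 b [-0.06   0.056] a [-0.014  0.013] gray 22
0.1 55 b [-0.059  0.055] a [-0.016  0.008] gray 20
0.11 37 b [-0.06   0.057] a [-0.016  0.001] gray 16
0.12 42 b [-0.059  0.016] a [-0.017  0.002] gray 13
0.13 66 b [-0.06   0.058] a [-0.018  0.021] gray 17
0.14 55 b [-0.052 -0.014] a [-0.013  0.013] gray 18
0.15 25 b [-0.042 -0.034] a [-0.008  0.011] gray 11
tcp px 266.9575215510312 219.40711616634692
```

View pics/s4.png

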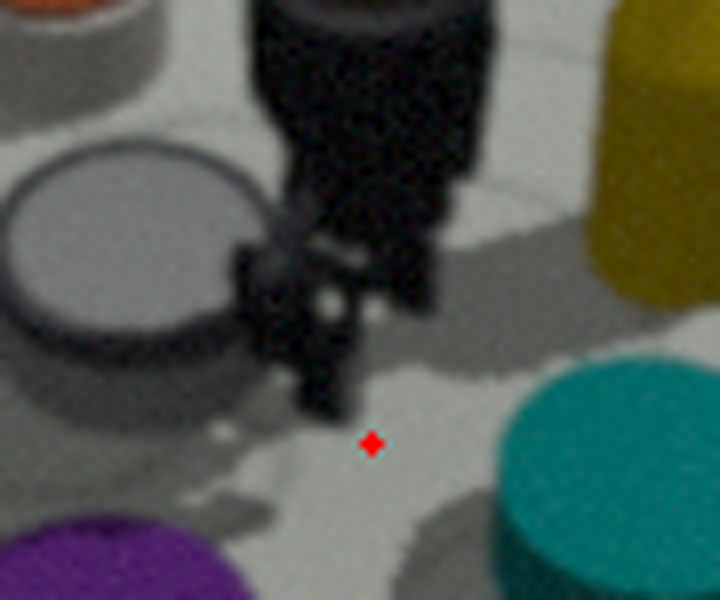

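Emit:
drive_tool(deltas=[[0,0,6,0,50],[5,0,3,0,50],[10,0,0,0,50],[10,0,0,0,50],[10,0,0,0,50],[10,0,0,0,50],[10,0,0,0,50],[0,0,0,0,50]])

```text
clock: 7.0
tool_pos: [0.6288, -0.0873, -0.0166]
eef_rot: [3.121, 0.013, 2.314]
force: [0.4, -0.1, -0.4]
gripper_width: 0.05
```

```bash
python3 look.py .600 -.058 s5.png;python3 tip.py s5t.png
```

```text
fit [ 0.5878 -0.0472] mortar frame [ 0.1209 -0.1137]
enc [ 0.5897 -0.0476] mortar frame [ 0.1225 -0.1147]
n 442 r 0.0534 z 0.0474
tcp [ 0.6293 -0.0879 -0.0164] rpy [3.121 0.013 2.314] mf [ 0.1487 -0.1648] dabba in tool [ 0.0565 -0.002 ] t 7.05
passage dir yaw 1.867
7.1 [ 0.6298 -0.0885 -0.0164] [3.12  0.014 2.313] [ 1.100e-01  6.840e-01 -1.100e-02  1.749e+00  1.000e-03  6.840e-01
  8.430e-01] force [ 0.3 -0.1  0.1]
0.0 4 b [-0.03   0.017] a [0.012 0.019] gray 65
0.01 30 b [-0.044  0.017] a [0.007 0.03 ] gray 52
0.02 36 b [-0.046  0.027] a [-0.009  0.03 ] gray 55
0.03 60 b [-0.044  0.028] a [-0.009  0.028] gray 41
0.04 63 b [-0.046  0.027] a [-0.009  0.03 ] gray 25
0.05 33 b [-0.041  0.028] a [-0.009  0.009] gray 27
0.06 27 b [-0.04   0.031] a [-0.01  0.01] gray 21
0.07 60 b [-0.059  0.052] a [-0.011  0.014] gray 19
0.08 46 b [-0.06   0.053] a [-0.01  0.01] gray 17
0.09 65 b [-0.058  0.057] a [-0.015  0.013] gray 18
0.1 46 b [-0.06   0.059] a [-0.014  0.006] gray 17
0.11 42 b [-0.059  0.057] a [-0.017 -0.   ] gray 12
0.12 72 b [-0.06   0.058] a [-0.017  0.009] gray 13
0.13 58 b [-0.056 -0.014] a [-0.015  0.012] gray 18
0.14 25 b [-0.042 -0.032] a [-0.013  0.011] gray 11
0.15 60 b [-0.042 -0.018] a [-0.03   0.026] gray 12
tcp px 248.5604188457818 213.67872564794195
```

View pics/s5.png

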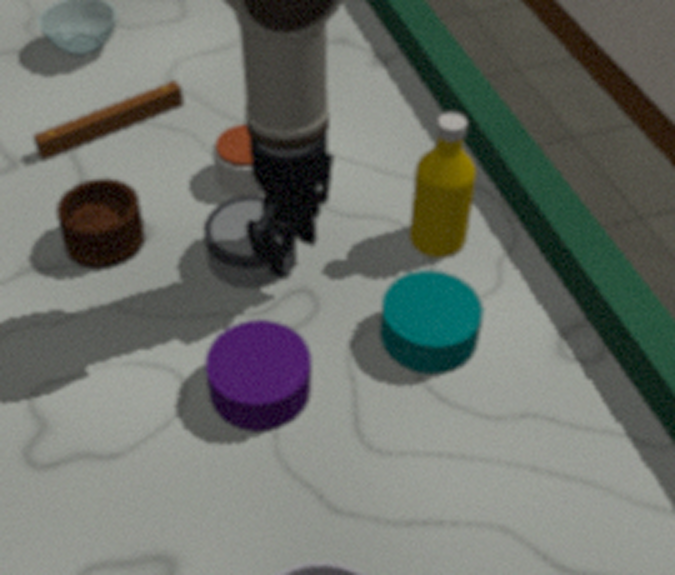

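Emit:
drive_tool(deltas=[[10,-1,0,0,50],[10,0,0,0,50],[10,0,0,0,50],[10,0,0,0,50],[10,0,0,0,50],[5,0,0,0,50],[0,0,0,0,50]])

```text
clock: 7.8
tool_pos: [0.5917, -0.0481, -0.016]
eef_rot: [3.118, 0.019, 2.311]
force: [0.4, -1.1, -0.3]
gripper_width: 0.05
```

```bash
python3 look.py .555 -.01 s6.png
```

```text
fit [ 0.5495 -0.0084] mortar frame [ 0.0956 -0.0654]
enc [ 0.5518 -0.0086] mortar frame [ 0.0977 -0.0663]
n 367 r 0.0514 z 0.0474
tcp [ 0.5917 -0.0482 -0.0161] rpy [3.118 0.019 2.311] mf [ 0.1243 -0.1158] dabba in tool [ 0.0562 -0.0028] t 7.85
passage dir yaw 1.867
```

View pics/s6.png

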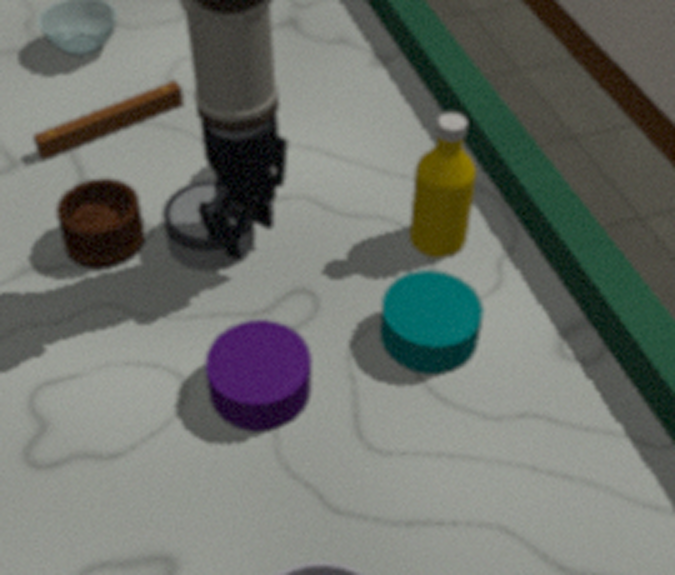

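Emit:
drive_tool(deltas=[[-15,0,0,0,50],[-20,0,0,0,50],[-10,-10,0,0.1,50],[0,-15,0,0.12,50],[0,-10,0,0.12,50],[0,0,0,0.1,50],[0,0,0,0,50]])

```text
clock: 8.55
tool_pos: [0.5959, -0.1075, -0.0178]
eef_rot: [3.116, 0.003, 1.853]
force: [0.1, -0.2, 0.1]
gripper_width: 0.0501
```

```bash
python3 look.py .555 -.01 s7.png
```

```text
fit [ 0.5479 -0.0071] mortar frame [ 0.0944 -0.0637]
enc [ 0.5477 -0.0072] mortar frame [ 0.0941 -0.0638]
n 468 r 0.0509 z 0.0476
tcp [ 0.5958 -0.1077 -0.0178] rpy [3.116 0.004 1.855] mf [ 0.1109 -0.174 ] dabba in tool [ 0.11  -0.018] t 8.6
passage dir yaw 1.867
```

View pics/s7.png

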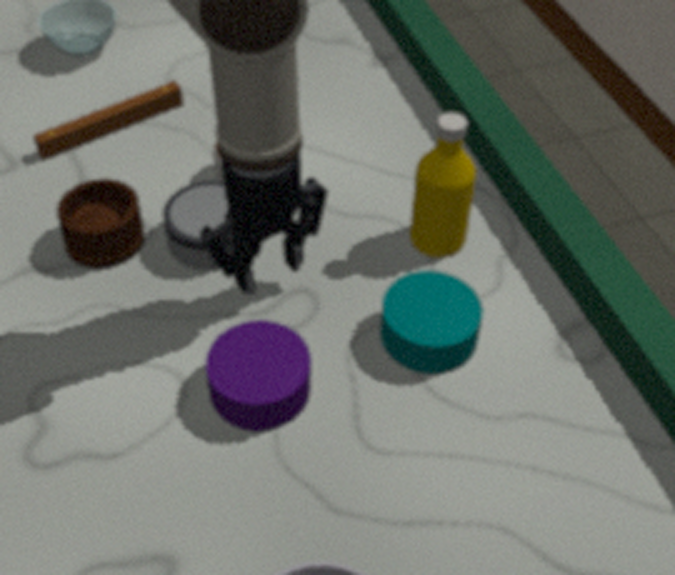

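Emit:
drive_tool(deltas=[[0,-6,0,-0.012,50],[10,-5,0,0,50],[15,0,0,0,50],[10,0,0,0,50],[10,0,0,0,50],[8,0,0,0,50],[8,0,0,0,50],[0,0,0,0,50]])

```text
clock: 9.4
tool_pos: [0.5655, -0.0463, -0.0184]
eef_rot: [3.115, 0.004, 1.878]
force: [-0.3, 0.6, 0.8]
gripper_width: 0.0504
```

```bash
python3 look.py .55 -.005 s8.png
```

```text
fit [ 0.5686 -0.0273] mortar frame [ 0.1083 -0.0891]
enc [ 0.5671 -0.0245] mortar frame [ 0.1077 -0.0859]
n 110 r 0.0305 z 0.0472
tcp [ 0.5657 -0.0469 -0.0183] rpy [3.115 0.004 1.878] mf [ 0.0998 -0.107 ] dabba in tool [0.021  0.0082] t 9.45
passage dir yaw 1.867
```

View pics/s8.png

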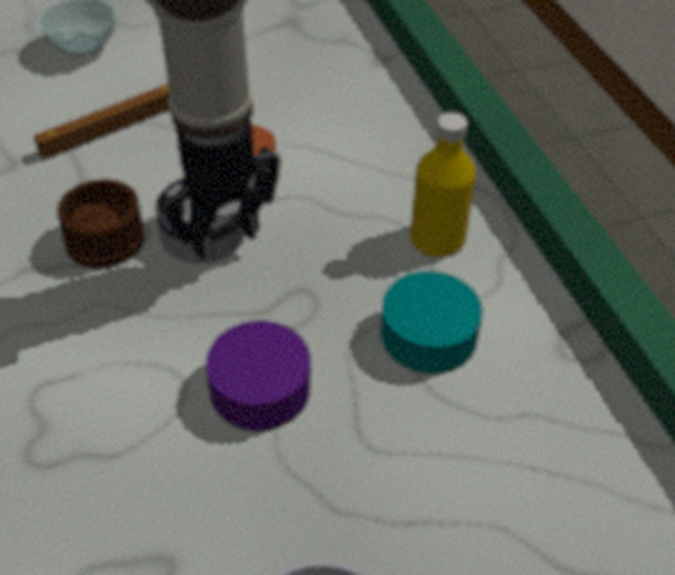

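```bash
cat > look2.py <<'E'
from m import *
import sys
mo=np.array([.439,.0263]);X=np.array([.9565,.2918]);Y=np.array([-.2918,.9565])
s=robot.sense();tp=np.array(s["tool_pos"]);yaw=s["eef_rot"][2]
x=np.array([np.cos(yaw),np.sin(yaw)]);y=np.array([np.sin(yaw),-np.cos(yaw)])
for cam in sys.argv[2:]:
    p=robot.read_camera(cam);C=cloud(p);H=C[...,2];d=C[...,:2]-tp[:2];a=d@x;b=d@y
    mf=np.stack([(C[...,:2]-mo)@X,(C[...,:2]-mo)@Y],-1)
    cl=(np.hypot(mf[...,0],mf[...,1])>.048)&(np.hypot(mf[...,0]-.193,mf[...,1])>.043)
    m=(a>.014)&(a<.115)&(abs(b)<.062)&(H>.040)&(H<.052)&cl
    P=np.c_[a[m],b[m]]
    e=cv2.minEnclosingCircle(P.astype(np.float32))
    # fixed-radius fit with trimmed hull: minimise outside distance, r=50.5mm
    f=least_squares(lambda q:np.r_[(np.hypot(P[:,0]-q[0],P[:,1]-q[1])-.0505).clip(0)*30,(q-np.array([.054,0]))*.05],[.054,0.])
    w=tp[:2]+f.x[0]*x+f.x[1]*y;dd=w-mo
    print(cam,"n",m.sum(),"enc tool",np.round([*e[0],e[1]],4),"fit tool",np.round(f.x,4),"world",np.round(w,4),"mf",np.round([dd@X,dd@Y],4),"b range",np.round([P[:,1].min(),P[:,1].max()],4),"amax",P[:,0].max().round(4))
    (u,v)=w2px(p,[*w,.047]);u0=int(np.clip(u-60,0,392));v0=int(np.clip(v-60,0,284))
    c=p["color"].copy()
    for th in np.arange(0,6.3,.15):
        q=w2px(p,[w[0]+.05*np.cos(th),w[1]+.05*np.sin(th),.046]);c[int(round(q[1])),int(round(q[0]))]=(255,0,0)
    cv2.imwrite("pics/"+sys.argv[1]+cam+".png",cv2.resize(c[v0:v0+100,u0:u0+120,::-1],None,fx=6,fy=6,interpolation=cv2.INTER_CUBIC))
print("tcp",np.round(tp,4),"rpy",np.round(s["eef_rot"],3),"mf",np.round([(tp[:2]-mo)@X,(tp[:2]-mo)@Y],4),"f",np.round(s["force"],1),"t",s["clock"])
E
python3 look2.py a side
```

```text
side n 152 enc tool [ 0.0573 -0.0054  0.0501] fit tool [ 0.0569 -0.0045] world [0.5442 0.0059] mf [ 0.0947 -0.0502] b range [-0.0522  0.0354] amax 0.1073
tcp [ 0.5657 -0.0469 -0.0183] rpy [3.115 0.004 1.878] mf [ 0.0998 -0.107 ] f [ 0.2 -0.3  0.6] t 9.45
```

View pics/aside.png

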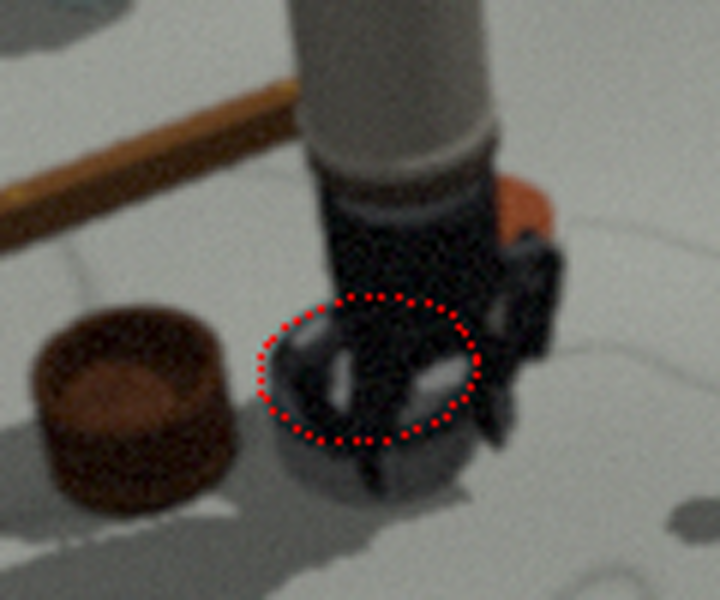

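Emit:
drive_tool(deltas=[[6,2,0,0.01,50],[8,1,0,0,50],[8,0,0,0,50],[0,0,0,0,50]])

```text
clock: 9.9
tool_pos: [0.5624, -0.0273, -0.0183]
eef_rot: [3.115, 0.006, 1.862]
force: [0.5, -1.3, 0.3]
gripper_width: 0.0501
```

```bash
python3 look2.py b side
```

```text
side n 144 enc tool [ 0.0565 -0.0041  0.0493] fit tool [ 0.0552 -0.0025] world [0.5442 0.0248] mf [ 0.1002 -0.0321] b range [-0.0526  0.035 ] amax 0.1057
tcp [ 0.5624 -0.0273 -0.0183] rpy [3.115 0.006 1.862] mf [ 0.1024 -0.0873] f [ 0.5 -1.3  0.3] t 9.9
```

View pics/bside.png

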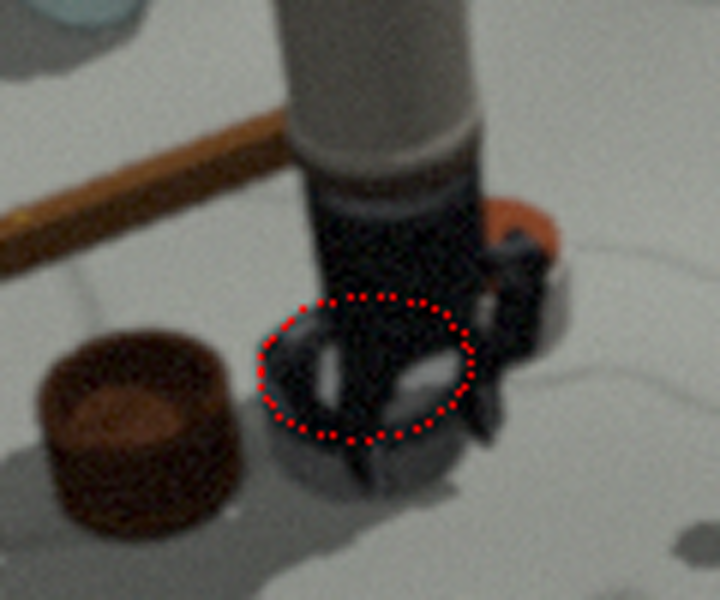

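Emit:
drive_tool(deltas=[[7,-1.5,0,0,50],[8,0,0,0,50],[8,0,0,0,50],[8,0,0,0,50],[0,0,0,0,50]])

```text
clock: 10.45
tool_pos: [0.552, 0.0031, -0.0182]
eef_rot: [3.113, 0.007, 1.861]
force: [0.0, -0.5, 0.4]
gripper_width: 0.0498
```

```bash
python3 look2.py c side
```

```text
side n 133 enc tool [ 0.0556 -0.005   0.0483] fit tool [ 0.0537 -0.0025] world [0.5342 0.0539] mf [ 0.0991 -0.0014] b range [-0.0528  0.0361] amax 0.1036
tcp [ 0.552   0.0031 -0.0182] rpy [3.113 0.007 1.861] mf [ 0.1013 -0.0551] f [ 0.  -0.5  0.4] t 10.45
```

View pics/cside.png

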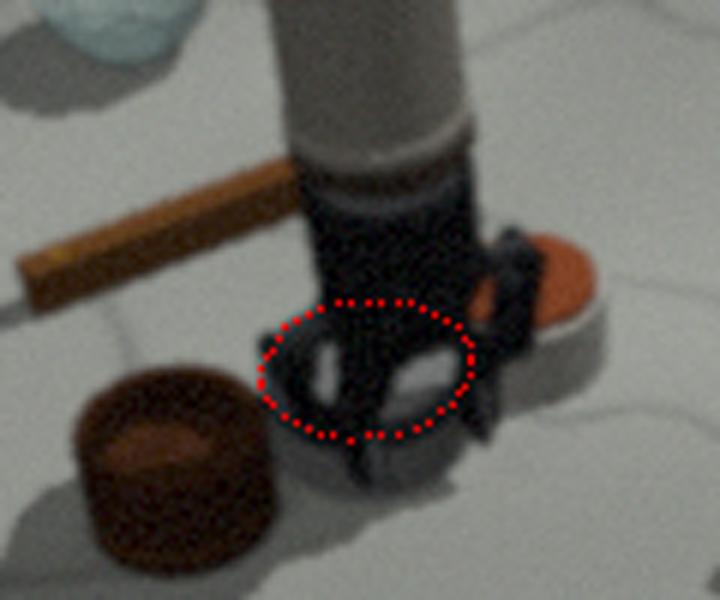

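Emit:
drive_tool(deltas=[[8,-0.5,0,0,50],[9,0,0,0,50],[9,0,0,0,50],[9,0,0,0,50],[9,0,0,0,50],[9,0,0,0,50],[9,0,0,0,50],[0,0,0,0,50]])

```text
clock: 11.3
tool_pos: [0.533, 0.0663, -0.0183]
eef_rot: [3.112, 0.009, 1.86]
force: [0.7, -0.1, 0.2]
gripper_width: 0.0505
```

```bash
python3 look2.py d side top
```

```text
side n 127 enc tool [ 0.0482 -0.0099  0.0473] fit tool [ 0.0537 -0.0015] world [0.5161 0.1173] mf [0.1003 0.0645] b range [-0.0519  0.0345] amax 0.0806Traceback (most recent call last):
  File "look2.py", line 16, in <module>
    print(cam,"n",m.sum(),"enc tool",np.round([*e[0],e[1]],4),"fit tool",np.round(f.x,4),"world",np.round(w,4),"mf",np.round([dd@X,dd@Y],4),"b range",np.round([P[:,1].min(),P[:,1].max()],4),"amax",P[:,0].max().round(4))
                                                                                                                                                                ~~~~~~~~~~^^
    return umr_minimum(a, axis, None, out, keepdims, initial, where)
ValueError: zero-size array to reduction operation minimum which has no identity
```

View pics/dside.png

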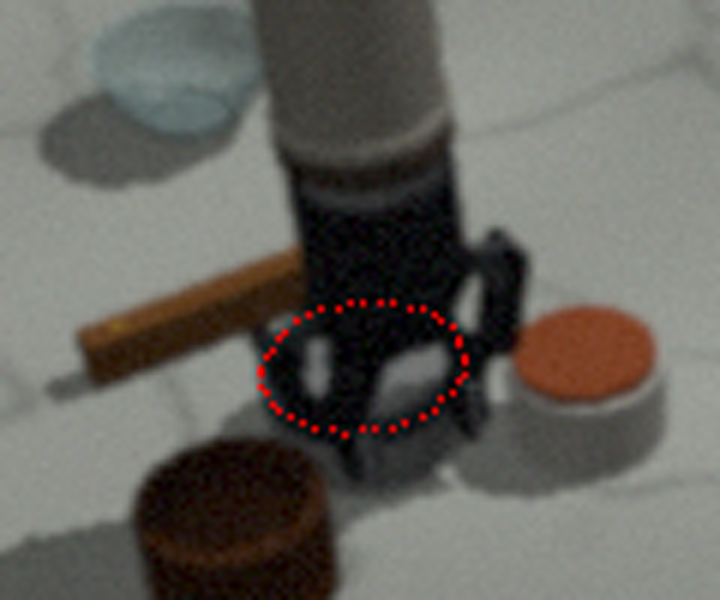

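Emit:
drive_tool(deltas=[[8,0,0,0,50],[8,0,0,0,50],[8,0,0,0,50],[8,0,0,0,50],[8,0,0,0,50],[5,0,0,0,50],[4,0,0,0,50],[0,0,0,0,50]])

```text
clock: 12.2
tool_pos: [0.519, 0.1136, -0.0185]
eef_rot: [3.112, 0.011, 1.856]
force: [0.8, -2.3, 0.9]
gripper_width: 0.0503
```

```bash
python3 look2.py e side
```

```text
side n 131 enc tool [ 0.0459 -0.0106  0.0465] fit tool [ 0.0533 -0.0023] world [0.5017 0.164 ] mf [0.1002 0.1134] b range [-0.0524  0.0336] amax 0.0856
tcp [ 0.519   0.1136 -0.0185] rpy [3.112 0.011 1.856] mf [0.102  0.0601] f [ 0.8 -2.3  0.9] t 12.2
```

View pics/eside.png

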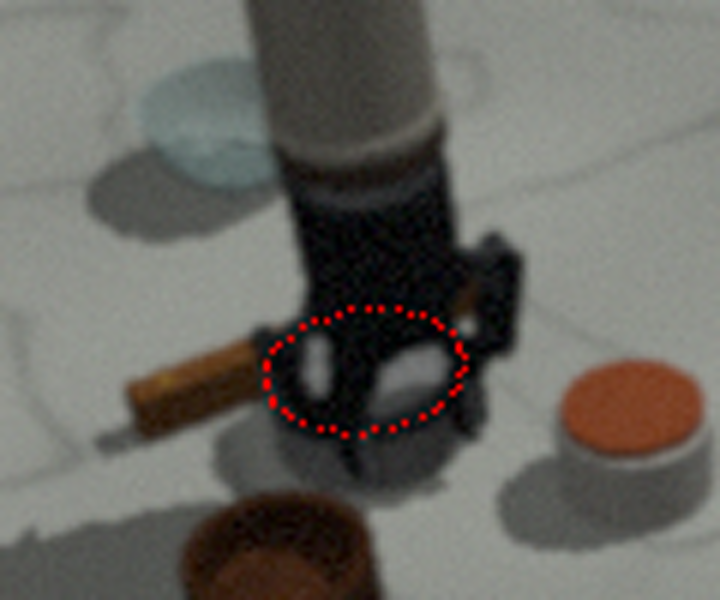

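Emit:
drive_tool(deltas=[[3,0,0,0,50],[2,0,0,0,50],[2,0,0,0,50],[0,0,0,0,50]])

```text
clock: 12.65
tool_pos: [0.5173, 0.1194, -0.0186]
eef_rot: [3.112, 0.012, 1.854]
force: [1.4, -2.3, 2.0]
gripper_width: 0.0498
```

```bash
python3 look2.py f side
```

```text
side n 131 enc tool [ 0.0462 -0.0109  0.0473] fit tool [ 0.0536 -0.0017] world [0.5006 0.1703] mf [0.1009 0.1198] b range [-0.0514  0.0352] amax 0.0857
tcp [ 0.5173  0.1194 -0.0186] rpy [3.112 0.012 1.854] mf [0.102  0.0662] f [ 1.4 -2.3  2. ] t 12.65
```

Emit:
drive_tool(deltas=[[2,0,0,0,50],[2,0,0,0,50]])

```text
clock: 12.9
tool_pos: [0.5171, 0.1198, -0.0185]
eef_rot: [3.112, 0.015, 1.852]
force: [3.2, -9.1, 1.7]
gripper_width: 0.05
```

The arm has stalled with about 10 N of force along the push, so the dabba is against the rail. I'll back off straight, then raise and look.

Emit:
drive_tool(deltas=[[-3,0,0,0,50],[-8,0,0,0,50],[-8,0,0,0,50],[-8,0,-2,0,50],[0,0,-40,0,50],[0,0,-45,0,50],[0,0,-45,0,50],[0,0,0,0,50]])

```text
clock: 13.7
tool_pos: [0.517, 0.0936, 0.1149]
eef_rot: [3.122, 0.011, 1.854]
force: [0.5, -0.5, 0.4]
gripper_width: 0.05
```

Emit:
drive_tool(deltas=[[-45,0,-10,0,50],[-45,0,0,0,50],[-45,0,0,0,50],[-45,0,0,0,50],[-45,0,0,0,50],[-45,0,0,0,50],[0,0,0,0,50]])

```text
clock: 14.4
tool_pos: [0.5961, -0.1731, 0.1278]
eef_rot: [3.117, 0.009, 1.863]
force: [-0.6, -0.7, 0.3]
gripper_width: 0.0499
```

```bash
python3 - <<'E'
from m import *
mo=np.array([.439,.0263]);X=np.array([.9565,.2918]);Y=np.array([-.2918,.9565])
for n in("top","side"):
    p=robot.read_camera(n);C=cloud(p);H=C[...,2]
    m=(np.hypot(C[...,0]-.499,C[...,1]-.17)<.075)&(H>.041)&(H<.052)
    e=cv2.minEnclosingCircle(C[m][:,:2].astype(np.float32));d=np.array(e[0])-mo
    print(n,m.sum(),np.round([*e[0],e[1]],4),"mf",np.round([d@X,d@Y],4),"lid z",np.round(np.median(C[m][:,2]),4))
    A=np.c_[C[m][:,:2],np.ones(m.sum())];print("lid tilt",np.round(np.linalg.lstsq(A,C[m][:,2],rcond=None)[0][:2],3))
    m=(np.hypot(C[...,0]-.48,C[...,1]-.227)<.13)&(H>.022)&(H<.036)&(((C[...,:2]-mo)@Y)>.165)
    print("rail",cv2.minAreaRect(C[m][:,:2].astype(np.float32)))
    for nm,c,h in(("bottle",(.8,-.089),.17),):
        m=(np.hypot(C[...,0]-c[0],C[...,1]-c[1])<.07)&(abs(H-h)<.012);print(nm,np.round(cv2.minEnclosingCircle(C[m][:,:2].astype(np.float32))[0],4))
    save(p,n+"9.png")
    cv2.imwrite("pics/"+n+"9c.png",cv2.resize(p["color"][90:320,110:420,::-1],None,fx=2.5,fy=2.5,interpolation=cv2.INTER_CUBIC))
for n in("top","side"):
    a=cv2.imread("pics/%s0.png"%n);b=cv2.imread("pics/%s9.png"%n)
    for nm,(u,v) in {"top":{"bowl":(136,239),"pan":(392,222),"bottle":(278,149)},"side":{"bowl":(161,112),"pan":(257,350),"bottle":(305,180)}}[n].items():
        v0=max(v-25,0);A,B=[np.float32(cv2.cvtColor(i[v0:v+25,u-28:u+28],cv2.COLOR_BGR2GRAY)) for i in(a,b)]
        print(n,nm,"shift px",np.round(cv2.phaseCorrelate(A,B,cv2.createHanningWindow(A.shape[::-1],cv2.CV_32F))[0],2))
print(robot.sense()["clock"])
E
```

```text
top 587 [0.5015 0.1701 0.0507] mf [0.1017 0.1193] lid z 0.0469
lid tilt [ 0.001 -0.001]
rail ((0.48251092433929443, 0.22767525911331177), (0.20120877027511597, 0.020940320566296577), 16.99551010131836)
bottle [ 0.8001 -0.09  ]
side 573 [0.4997 0.1707 0.0525] mf [0.1002 0.1204] lid z 0.0475
lid tilt [0.004 0.015]
rail ((0.4802987575531006, 0.22626686096191406), (0.20090502500534058, 0.027784008532762527), 15.850393295288086)
bottle [ 0.7963 -0.0876]
top bowl shift px [ 0.03 -0.01]
top pan shift px [ 0.02 -0.02]
top bottle shift px [-0.22  0.  ]
side bowl shift px [-0.03 -0.01]
side pan shift px [ 0.   -0.14]
side bottle shift px [-0.01 -0.22]
14.5
```

View pics/top9c.png

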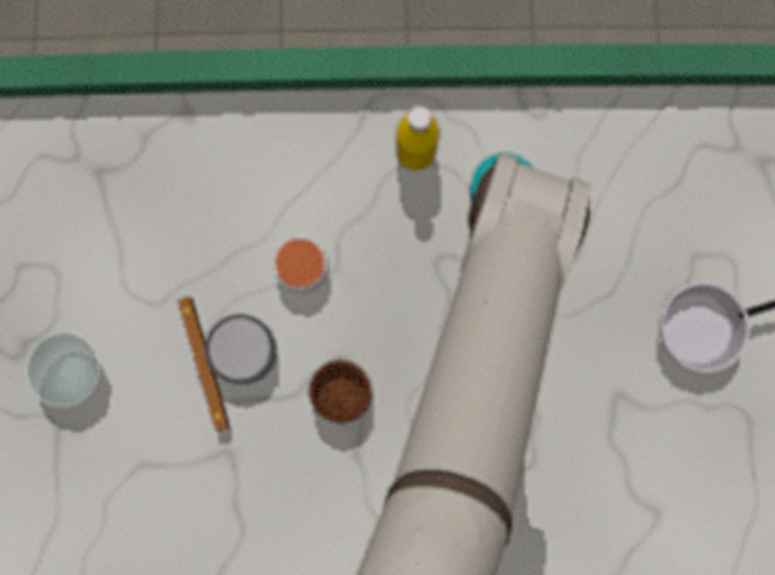

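The picture shows the dabba (crop (241,350)) flush against the rail (204,365). It lies flat, about 60.5 mm from the rail's centre line. The bottle, bowl and pan have not moved.

```bash
python3 -c "
from cell import robot
print(robot.sign_off())"
```

```text
the job is handed in; nothing more can be done
None
```

The dabba is through the gap and resting against the rail, and I handed the job in at about 14.5 s; no verdict is reported. I pushed it with the two fingers open 50 mm as a cradle: first diagonally onto the gap's middle line, then straight through until the arm stalled at about 10 N.

**Last checks:**
- **Against the rail:** the top camera puts the dabba 60.6 mm from the rail's centre line (60 mm is touching). The side camera agrees to about 1 mm, and along the rail the dabba is within a few mm of the middle.
- **In the gap:** on the way through, it measured x 0.099 m, y −0.001 m in the mortar's frame, inside the required window.
- **Flat:** the lid is level at 47 mm, as it should be.
- **Bystanders:** bottle, bowl and pan shifted no more than about 0.2 px between the first and last pictures, so they did not move.

**What disagreed:**
- **Tool height reading:** the reported TCP z was about 40 mm lower than the finger height seen by the camera. On my first approach the fingers passed over the lid without touching it. I backed off and set the height from the depth picture instead, with the tips about 27 mm above the sill and the reading near −0.017 m.
- **Side camera:** it read about 2 mm off the top camera throughout, so I allowed for that.

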